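# Load the tube rack until the bay switch clicks

### The arm

A 7-joint arm with a two-finger parallel gripper is mounted at the origin on a cart in front of the work surface, level with it; the furniture and walls round the work are solid. World frame = base frame: x ahead of the robot, y to its left, z up, the work surface at z = 0. Lengths are in mm, angles in rad, forces in N, time in s.
With the tool pointing down it reaches from about 400 to 875 mm from the base axis. Payload 6.5 kg.
Tool frame: the origin (TCP) lies midway between the tips of the shut fingers; the grasp point (between the pads) lies 19 mm behind it; x points along the fingers, z is the direction in which the jaws open and shut, and the axes are right-handed (so a half turn about x gives the same grasp; the last joint's range is limited). The gripper opens to 88 mm and grips with 3 to 60 N. Pads are 18 mm wide; open, the fingers measure 123 mm over their backs; the gripper's body (75 mm by 187 mm) begins 45 mm behind the grasp point.
Start: joints at [-1.225, 0.536, -0.004, 1.538, 0.003, 1.067, -0.071], TCP at [260.163, 595.655, 238.716] pointing down, gripper open.
Joint ranges: [-2.7, 2.7], [-0.37, 2.16], [-1.27, 1.26], [0.24, 2.4], [-1.31, 4.45], [0.19, 1.91], [-2.76, 2.76]. Speed limits (rad/s): [2.39, 2.39, 3.14, 3.14, 3.14, 3.14, 3.14].

### API

Orientations are given as a 3x3 rotation matrix whose columns are the frame's x, y, z axes.
In Python, from workcell import r, camera, camera_model, silhouettes gives the robot as it stands.
- The arm moves only by the tool send_rows, never from a script. Its argument "plan" is a list of rows, each a list of 7 numbers: the turn, a rotation vector about the world's x, y, z in rad, then the shift along the world's x, y, z in mm, then the closure, from 0 (fully open) to 1 (shut). In form: [[wx, wy, wz, tx, ty, tz, fingers], ...]. A call has 1 to 12 rows; each row shifts and turns the commanded pose from where the row before left it; what a row does not reach is not made up. A row lasts 1/8 s, in which the tool goes at most 62.5 mm and 10.7 degrees, less where a joint would pass 70% of its speed; a pose out of reach is approached as far as the arm can. A call with a gripper value outside its range is refused whole. The fingers move at their own pace and stop on an object; "grip_force" is the grip in N (left out, the last holds). Time passes only in rows, so rows that do not move let the fingers close. It gives the time, the measured TCP pose, the force and the opening at its end, in the units of the state.
- r.state(): the state, without advancing time (a new reading comes with each control period).
- camera(name): name is "scene" or "top"; returns (picture, depth): 480x640x3 uint8, red, green, blue; 480x640 float32, mm along the optical axis (not along the pixel's ray), 0 where there is no reading.
- camera_model(name): a dict with "fx", "fy", "cx", "cy" (pixels), "xyz" and "orientation" of the camera in the world. Camera axes: x right, y down, z forward; pixel columns grow to the right and rows downward; lengths in mm; the calibration is good to about 2 mm. A picture is of the moment at which its call begins. camera_model takes no time and is no camera call.
- r.sign_off(): hands the job in, once; it reports no verdict.
Trained networks look in the newest picture that a camera, given by its name, has taken for a name from the list of things; names that differ only in an ending like _2 or _b are one class to them, and where a whole thing is asked for, a point or a joint stands for the part that bears it (a point fixed in the world has none). Each returns a list of dicts, best first, with "score" (0 to 1); they miss things now and then, are a little off and sometimes report something else, mostly with a low value. They report only what shows in the picture. A call takes as long as a camera call.
- silhouettes(camera, thing): "mask" (480x640 bool, what is visible of it) and "xy" ([column, row] in pixels, amid what is visible of it).
The state is a dict: "clock": time; "joints": joint angles; "qd": joint speeds; "joint_efforts": joint torques, N m; "tool_pos": TCP position; "ee_rot": TCP orientation; "wrist_force": force on the tool from outside, world axes, zero at the start; "torque": the same for the moment, N m; "finger_gap": opening from 0.0 (shut) to 1.0 (fully open).
Only numpy, scipy, OpenCV 4.12 (cv2) and the standard library are available. Lean on these libraries where they do the work, as an engineer would, in place of code of your own. Each camera call takes 0.05 s, during which the arm holds its last target.

### The job

Lift the small micro-tube rack out of its parking cradle and set it down, lengthwise, on the apron of the loading bay in front of the arch, and let go. Then take hold of it again by its near end (the end away from the arch) and slide it under the arch until it presses the roller lever of the microswitch just past its click, which is when the lever stands about square across the lane; do not press on into the overtravel. Leave the rack there with the switch held clicked, keep the rack upright throughout, and do not disturb the other things on the table.

Things in the scene. Friction and masses are not known exactly. Their poses are not given: they have to be found in the camera images.
- rack_center (a point): centre of the micro-tube rack, 19 mm above its underside: open rack 52 mm wide (its x), 124 long (its y), 38 high (z up), 0.25 kg, ends alike. Top deck 52 mm wide, 4 mm thick, at 31 to 35 mm height; sides open below it, end walls 3 mm full height. Grip it across its width at the deck (grasp point 5 to 12 mm above this centre), or the tips meet the plate below
- cradle: fixed parking cradle, origin at the middle of its underside, x along the rack it holds, z up. Plate 144 x 76 mm, 3 mm thick. White cheeks 6 mm thick, 44 mm tall over the table, box in both ends of the rack with 3.5 to 5 mm play. The rack starts in it standing on the plate, its y along the cradle's x
- cradle_gap (a point): middle of the cradle, 22 mm above the table, axes as the cradle's: here the rack's centre lies at the start. Only 34 mm either side of it along x is open at the sides for fingers; they close along y. Lift the rack straight up at least 45 mm to clear the cheeks
- bay: fixed loading bay, origin at table height on the lane's centre line; x along the lane toward the switch, y left, z up. Plate 3 mm thick, x -170 to +130 mm, y +-55 mm; before the arch it is a plain apron. White arch x -10 to +26 mm: posts from 30 to 44 mm either side, roof underside 49 mm and top 59 mm above the table. Low rails 60 mm apart behind it
- arch_mouth (a point): bay x = -22 mm, on the plate's top (3 mm), centre line, axes as the bay's: outer end of two steel lead-in cheeks, 33 mm tall, flaring from 60 mm apart at the arch to 74 mm here. A rack held at its middle cannot go home, as the fingers meet cheeks and posts; held within about 25 mm of its near end it can
- set_down (a point): a good place for the rack's centre when it is first set down on the apron: bay x = -95 mm, 22 mm above the table (rack standing on the plate), axes as the bay's; the rack's long side goes along x, either way round. Its nose is then 11 mm before the lead-in cheeks, and the lane to the home position is 95 mm long
- home (a point): where the rack's centre is when the lever stands square across the lane: bay x = 0, 22 mm above the table, axes as the bay's. The rack's end meets the roller with its centre 12 mm short of here; the click comes at 3.5 mm short, the overtravel begins 3.5 mm beyond
- switch_lever (a joint): angle of the microswitch's lever, rad: 0 at rest (leaning 0.24 toward the arch), grows as pressed. Clicks at 0.17, square across the lane at 0.24, forbidden overtravel above 0.31. Its weak spring (0.2 N at the roller at rest, 0.4 N when square) is held by the rack's friction on the plate after release. The lever's angle is the only sign of the click
- roller (a point): axis of the dark rubber roller (17 mm across, 12 mm high) on the free end of the steel lever, 21 mm above the table. Lever 50 mm long, hinged at bay x = 70, y = +30 mm. Roller axis at rest at bay x = 58, y = -19 mm; lever square: x = 70, y = -20 mm. The black switch case stands behind it
- pipette_stand: fixed obstacle: tall turning pipette stand, about 190 mm wide (world y) and 120 mm deep, 343 mm tall, in the middle of the table between cradle and bay; origin at the centre of its foot. Pass on the robot's side of it
- vial_a: bystander: small capped glass vial, 23 mm across, 43 mm tall, grey cap, stands near the bay; origin at the centre of its foot
- vial_b: bystander: a like vial with a green cap, stands near the cradle; origin at the centre of its foot
- dropper: bystander: brown dropper bottle, 33 mm across, 102 mm tall, stands beside the switch end of the bay; origin at the centre of its foot
- petri: bystander: flat round dish, 91 mm across, 15 mm high, near the middle of the table edge; origin at the centre of its foot

How it is judged:
By the outcome, as a careful person would: the job done as asked, in the order asked, and still so for the second after the job is handed in, with the robot touching nothing.
It also fails if it takes over 61 s, if anything falls off the work surface, if the arm or the gripper's body presses on something with over 40 N, if the wrist force passes 120 N, or if a joint passes its speed limit or range.

## Working session

There is one attempt and no reset: what is moved stays moved. The work goes in short steps, Python scripts to look and compute and a tool call to move; the robot and the scene stay as the last step left them, time stands still between calls to the robot, and variables do not carry over. Pictures are saved under pics/ and viewed, and the job is handed in when it is done.

Besides the shell and the picture viewer there is one more tool, called after "Emit:" as a command line: name --pt "numbers of a row" for each row, then --argument value for the rest. send_rows: Moves the arm, as the interface text tells. Its arguments: {"type":"object","properties":{"plan":{"type":"array","items":{"type":"array","items":{"type":"number"}}},"grip_force":{"type":"number"}},"required":["plan"]}

```bash
mkdir -p pics; ls
cat > h.py <<'E'
import numpy as np, cv2
from workcell import r, camera, camera_model, silhouettes
def shot(name,fn):
    p,d=camera(name); cv2.imwrite('pics/'+fn+'.png',p[:,:,::-1]); np.savez('pics/'+fn+'.npz',p=p,d=d); return p,d
def world(name,d):
    m=camera_model(name); v,u=np.mgrid[0:480,0:640]
    c=np.stack([(u-m['cx'])/m['fx']*d,(v-m['cy'])/m['fy']*d,d],-1)
    return c@np.array(m['orientation']).T+np.array(m['xyz'])
def proj(name,P):
    m=camera_model(name); c=(np.atleast_2d(P)-np.array(m['xyz']))@np.array(m['orientation'])
    return np.stack([c[:,0]/c[:,2]*m['fx']+m['cx'],c[:,1]/c[:,2]*m['fy']+m['cy']],-1)
E
python3 - <<'E'
from h import *
for n in('scene','top'):
    shot(n,n+'0'); m=camera_model(n); print(n,m)
s=r.state(); print(s)
E
```

```text
pics
scene {'fx': 483.7894150590602, 'fy': 483.7894150590602, 'cx': 313.9712736506244, 'cy': 249.55059748390875, 'xyz': array([  36.04076342, -686.9981648 ,  833.90862326]), 'orientation': array([[ 0.80814826, -0.38780777,  0.44328492],
       [-0.58871525, -0.55440519,  0.5882595 ],
       [ 0.01762786, -0.73636948, -0.67634994]])}
top {'fx': 525.2528858236373, 'fy': 525.2528858236373, 'cx': 327.79054557084623, 'cy': 243.98535263283094, 'xyz': array([ 385.67546372,  -20.55091129, 1205.05511851]), 'orientation': array([[-0.01369271, -0.99084281,  0.13432436],
       [-0.9997465 ,  0.01596763,  0.01587328],
       [-0.01787277, -0.13407296, -0.99081028]])}
{'clock': 0.1, 'joints': array([-1.22520238,  0.53710634, -0.0044035 ,  1.5387068 ,  0.00262003,
        1.067362  , -0.07119065]), 'qd': array([-0.00021559, -0.00153472,  0.00015907, -0.00171573,  0.00078204,
       -0.00133497, -0.00173378]), 'joint_efforts': array([ 2.29441481e-03, -5.72078598e+01,  9.93616618e-01, -2.52230358e+01,
       -5.62064408e-02,  1.34217879e-02,  8.22140282e-05]), 'tool_pos': array([259.98422671, 595.14951608, 237.9430615 ]), 'ee_rot': array([[-4.89031694e-04, -9.16428470e-01,  4.00198227e-01],
       [-1.49960296e-03,  4.00198497e-01,  9.16427255e-01],
       [-9.99998756e-01, -1.51976474e-04, -1.56998860e-03]]), 'wrist_force': array([0.28042664, 0.77544891, 0.17692899]), 'torque': array([ 0.0104379 , -0.02839449, -0.0234352 ]), 'finger_gap': 1.0003453499222437}
```

View pics/scene0.png

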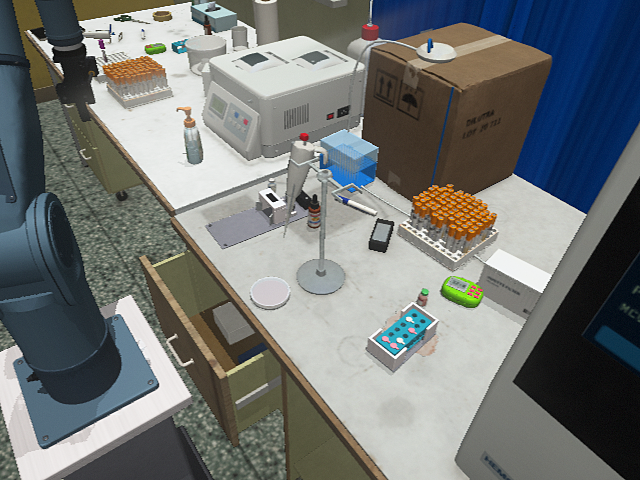

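View pics/top0.png

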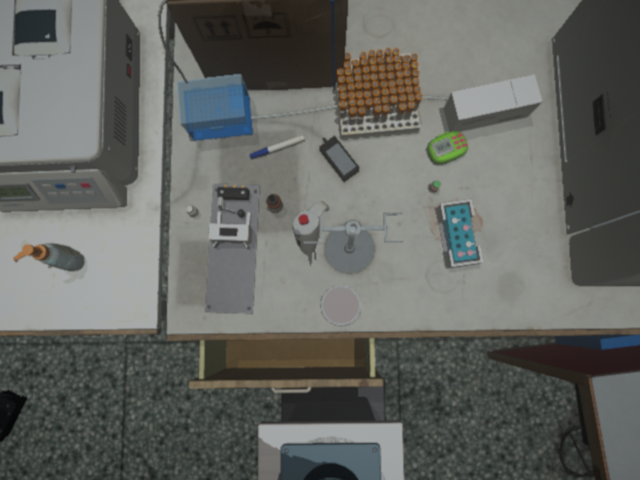

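The top view shows the cradle with the teal rack at (462,234). The bay is at (232,248), with the arch at (230,232) and the switch end pointing up. The stand is at (349,245), the vials at (192,211) and (435,186), the dropper at (274,203) and the petri dish at (341,305).

Run:
```python
from h import *
z=np.load('pics/top0.npz'); p,d=z['p'],z['d']; W=world('top',d)
def crop(u0,u1,v0,v1,s,fn): cv2.imwrite('pics/'+fn+'.png',cv2.resize(p[v0:v1,u0:u1,::-1],None,fx=s,fy=s,interpolation=cv2.INTER_CUBIC))
crop(420,500,185,280,6,'c_cr'); crop(175,295,175,320,4,'c_bay')
for uv in [(462,234),(450,300),(220,300),(250,300),(230,270),(230,240),(233,193),(160,300),(300,150)]:
    print(uv,W[uv[1],uv[0]].round(1))
for t in ['rack_center','cradle','bay','vial_a','dropper','petri','pipette_stand','switch_lever']:
    for s in silhouettes('top',t)[:2]:
        m=s['mask']; c=W[m&(d>0)]
        print(t,round(s['score'],2),s['xy'],m.sum(),np.percentile(c,[2,50,98],axis=0).round(0).tolist())
        if t in('rack_center','cradle','bay') :
            np.save('pics/m_%s.npy'%t,m) if s['score']>.5 else 0
print(r.state()['clock'])
```

```text
(462, 234) [ 561.3 -302.    40. ]
(450, 300) [ 416.1 -277.7   -1.9]
(220, 300) [423.6 247.7  -1.2]
(250, 300) [422.4 177.6   6. ]
(230, 270) [491.7 224.3   4.7]
(230, 240) [561.5 225.2   4.1]
(233, 193) [665.7 213.5  33.6]
(160, 300) [426.1 392.3 -19.5]
(300, 150) [774.3  61.4   3.4]
rack_center 0.89 [460.3, 233.2] 1491 [[506.0, -330.0, 4.0], [566.0, -298.0, 38.0], [627.0, -271.0, 45.0]]
cradle 0.8 [447.0, 243.7] 1033 [[491.0, -344.0, -1.0], [549.0, -277.0, 27.0], [638.0, -255.0, 48.0]]
cradle 0.23 [191.4, 209.8] 122 [[619.0, 301.0, 1.0], [627.0, 308.0, 31.0], [638.0, 324.0, 47.0]]
bay 0.57 [233.0, 247.3] 6044 [[402.0, 167.0, -0.0], [542.0, 219.0, 5.0], [688.0, 274.0, 62.0]]
vial_a 0.52 [433.4, 186.4] 117 [[666.0, -256.0, 2.0], [674.0, -246.0, 31.0], [686.0, -237.0, 46.0]]
vial_a 0.15 [449.5, 240.9] 857 [[492.0, -340.0, 1.0], [549.0, -274.0, 30.0], [637.0, -256.0, 48.0]]
dropper 0.77 [274.4, 201.0] 217 [[625.0, 103.0, 18.0], [635.0, 115.0, 63.0], [651.0, 132.0, 101.0]]
petri 0.68 [339.1, 306.2] 1259 [[368.0, -67.0, 11.0], [409.0, -28.0, 16.0], [449.0, 11.0, 20.0]]
pipette_stand 0.38 [433.4, 188.0] 100 [[667.0, -253.0, 5.0], [674.0, -244.0, 32.0], [686.0, -237.0, 46.0]]
switch_lever 0.41 [240.5, 210.9] 55 [[615.0, 191.0, 12.0], [624.0, 200.0, 28.0], [635.0, 244.0, 31.0]]
0.5
```

```bash
ls pics
```

```text
c_bay.png
c_cr.png
m_bay.npy
m_cradle.npy
m_rack_center.npy
scene0.npz
scene0.png
top0.npz
top0.png
```

View pics/c_cr.png

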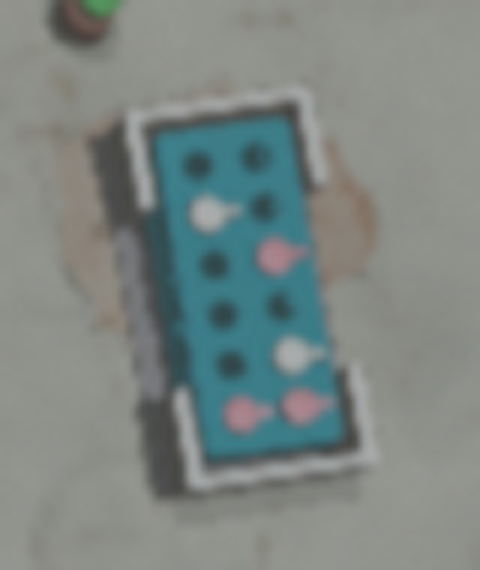

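View pics/c_bay.png

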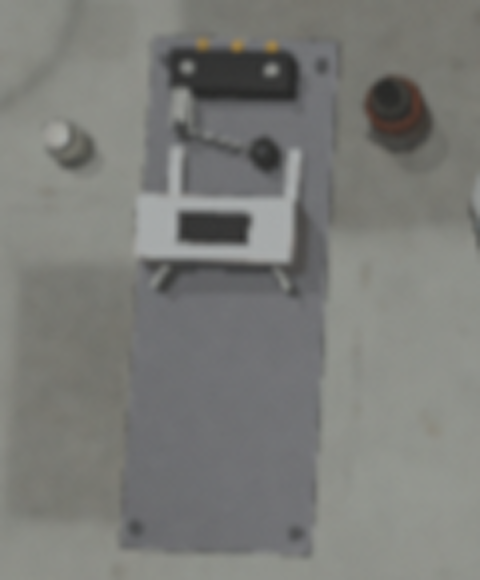

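```bash
cat >> h.py <<'E'
from scipy.optimize import minimize
def onplane(name,uv,z):
    m=camera_model(name); uv=np.atleast_2d(uv).astype(float)
    ray=np.stack([(uv[:,0]-m['cx'])/m['fx'],(uv[:,1]-m['cy'])/m['fy'],np.ones(len(uv))],-1)@np.array(m['orientation']).T
    o=np.array(m['xyz']); return o+ray*((z-o[2])/ray[:,2])[:,None]
def fitrect(name,mask,z):
    mask=cv2.morphologyEx(mask.astype(np.uint8),cv2.MORPH_OPEN,np.ones((3,3)))
    n,l,st,_=cv2.connectedComponentsWithStats(mask); i=1+st[1:,4].argmax()
    c=max(cv2.findContours((l==i).astype(np.uint8),cv2.RETR_EXTERNAL,cv2.CHAIN_APPROX_NONE)[0],key=cv2.contourArea)[:,0]
    P=onplane(name,c,z)[:,:2]
    return cv2.minAreaRect(P.astype(np.float32)),st[i]
def edgefit(name,img,segs,x0,spread=2.5):
    """segs: local 3D points list (N,3), normals (N,2), maximise |gradient across edge| ; x0=(x,y,yaw)"""
    g=cv2.GaussianBlur(img,(0,0),0.8).astype(float)
    P=np.concatenate([s[0] for s in segs]); N=np.concatenate([s[1] for s in segs])
    def samp(q):
        out=cv2.remap(g.astype(np.float32),q[:,0].astype(np.float32)[None],q[:,1].astype(np.float32)[None],cv2.INTER_LINEAR); return out[0]
    def cost(x,k=spread):
        c,s=np.cos(x[2]),np.sin(x[2]); R=np.array([[c,-s],[s,c]])
        def tr(Q): return np.c_[Q[:,:2]@R.T+x[:2],Q[:,2]]
        a=samp(proj(name,tr(P+np.c_[N*k,0*N[:,:1]]))); b=samp(proj(name,tr(P-np.c_[N*k,0*N[:,:1]])))
        return -np.linalg.norm(a-b,axis=1).mean()
    best=None
    for k in (5,2.5):
        f=lambda u:cost([u[0],u[1],u[2]/60],k)
        u0=[x0[0],x0[1],x0[2]*60]
        if best is None:
            G=[(f([u0[0]+a,u0[1]+b,u0[2]+c]),a,b,c) for a in range(-8,9,2) for b in range(-8,9,2) for c in (-4,-2,0,2,4)]
            m=min(G); u0=[u0[i]+m[i+1] for i in range(3)]
        o=minimize(f,u0,method='Nelder-Mead',options=dict(initial_simplex=[u0]+[[u0[j]+(1.5 if i==j else 0) for j in range(3)] for i in range(3)]))
        x0=[o.x[0],o.x[1],o.x[2]/60]; best=o.fun
    return np.array(x0),best
def seg(p,q,z,n):
    t=np.linspace(.03,.97,40)[:,None]; L=np.array(p)*(1-t)+np.array(q)*t
    return np.c_[L,np.full(40,z)],np.tile(np.array(n,float),(40,1))
def rect(x0,x1,y0,y1,z):
    return [seg((x0,y0),(x0,y1),z,(-1,0)),seg((x1,y0),(x1,y1),z,(1,0)),seg((x0,y0),(x1,y0),z,(0,-1)),seg((x0,y1),(x1,y1),z,(0,1))]
E
python3 - <<'E'
from h import *
z=np.load('pics/top0.npz'); p=z['p']
hsv=cv2.cvtColor(p,cv2.COLOR_RGB2HSV)
teal=(hsv[...,0]>85)&(hsv[...,0]<105)&(hsv[...,1]>110); teal[:,:430]=0;teal[:,500:]=0;teal[:190]=0
print('rack',fitrect('top',teal,38))
cn=[(205,312),(252.5,313.7),(260,185),(213,184.3)]
C=onplane('top',cn,3); print(C.round(1)); 
x=(C[2]+C[3])/2-(C[0]+C[1])/2; yaw=np.arctan2(x[1],x[0]); print(np.linalg.norm(x),yaw)
c0=((C[2]+C[3])/2+(C[0]+C[1])/2)/2+20*np.array([np.cos(yaw),np.sin(yaw),0]); print('bay0',c0)
x0=[c0[0],c0[1],yaw]
plate=rect(-170,130,-55,55,3)
roof=rect(-10,26,-44,44,59)
print('plate',edgefit('top',p,plate,x0)); print('roof',edgefit('top',p,roof,x0)); print('both',edgefit('top',p,plate+roof,x0))
ck=rect(-72,72,-38,38,44); deck=rect(-59,59,-26,26,38)
print('cheeks',edgefit('top',p,ck,[566,-299,-1.45+np.pi/2*0+1.6])); print('deck',edgefit('top',p,deck,[566,-299,.15]))
z=np.load('pics/scene0.npz'); p=z['p']
print('S plate',edgefit('scene',p,plate,x0)); print('roof',edgefit('scene',p,roof,x0)); print('both',edgefit('scene',p,plate+roof,x0))
print('cheeks',edgefit('scene',p,ck,[566,-299,.15])); print('deck',edgefit('scene',p,deck,[566,-299,.15]))
E
```

```text
rack (((565.0547485351562, -297.9579772949219), (122.87973022460938, 53.33251190185547), 6.270965576171875), array([446, 205,  28,  56, 871], dtype=int32))
[[396.7 280.8   3. ]
 [391.4 172.2   3. ]
 [691.1 156.2   3. ]
 [694.8 267.1   3. ]]
299.3002793699508 -0.04950592616123673
bay0 [563.4918869  218.06640789   3.        ]
plate (array([ 5.59615190e+02,  2.19264537e+02, -3.97948846e-02]), np.float64(-24.292381286621094))
roof (array([ 5.64428133e+02,  2.18778824e+02, -4.92946000e-02]), np.float64(-74.44049072265625))Traceback (most recent call last):
  File "<stdin>", line 13, in <module>
  File "h.py", line 39, in edgefit
    G=[(f([u0[0]+a,u0[1]+b,u0[2]+c]),a,b,c) for a in range(-8,9,2) for b in range(-8,9,2) for c in (-4,-2,0,2,4)]
        ~^^^^^^^^^^^^^^^^^^^^^^^^^^^
  File "h.py", line 36, in <lambda>
    f=lambda u:cost([u[0],u[1],u[2]/60],k)
               ~~~~^^^^^^^^^^^^^^^^^^^^^^^
  File "h.py", line 32, in cost
    a=samp(proj(name,tr(P+np.c_[N*k,0*N[:,:1]]))); b=samp(proj(name,tr(P-np.c_[N*k,0*N[:,:1]])))
           ~~~~^^^^^^^^^^^^^^^^^^^^^^^^^^^^^^^^^
  File "h.py", line 10, in proj
    m=camera_model(name); c=(np.atleast_2d(P)-np.array(m['xyz']))@np.array(m['orientation'])
ValueError: time passes only in moves, steps and waits
```

```bash
sed -i 's/^def shot/_cm=camera_model; _M={}\ndef camera_model(n):\n    if n not in _M: _M[n]=_cm(n)\n    return _M[n]\ndef shot/' h.py
cat > fit.py <<'E'
from h import *
import sys
pt=np.load('pics/%s.npz'%sys.argv[1])['p']; ps=np.load('pics/%s.npz'%sys.argv[2])['p']
plate=rect(-170,130,-55,55,3); roof=rect(-10,26,-44,44,59); x0=[563.5,218,-.0495]
ck=rect(-72,72,-38,38,44); deck=rect(-59,59,-26,26,38)
for n,p in(('top',pt),('scene',ps)):
    for nm,s,x in (('plate',plate,x0),('roof',roof,x0),('both',plate+roof,x0),('cheeks',ck,[566,-299,.13]),('deck',deck,[566,-299,.13])):
        a,f=edgefit(n,p,s,x); print(n,nm,a.round(4),round(f,1))
E
python3 fit.py top0 scene0
```

```text
top plate [ 5.595517e+02  2.191975e+02 -3.960000e-02] -24.3
top roof [ 5.645050e+02  2.186678e+02 -4.940000e-02] -74.4
top both [ 5.642125e+02  2.187733e+02 -4.480000e-02] -48.0
top cheeks [ 5.581552e+02 -2.905969e+02  1.217000e-01] -46.5
top deck [ 5.731414e+02 -2.985227e+02  1.402000e-01] -52.4
scene plate [ 5.724126e+02  2.143401e+02 -5.220000e-02] -40.9
scene roof [ 5.642432e+02  2.182895e+02 -5.520000e-02] -92.4
scene both [ 5.638459e+02  2.174589e+02 -3.830000e-02] -63.3
scene cheeks [ 5.641590e+02 -2.997279e+02  1.001000e-01] -71.2
scene deck [ 5.757713e+02 -2.991315e+02  1.255000e-01] -112.5
```

```bash
cat > fit2.py <<'E'
from h import *
import sys
pt=np.load('pics/top0.npz')['p']; ps=np.load('pics/scene0.npz')['p']
deck=rect(-62,62,-26,26,38); deck[0][0][:,2]=41; deck[1][0][:,2]=41
def draw(n,p,segs,x,box,fn,s=6):
    u0,u1,v0,v1=box; im=cv2.resize(p[v0:v1,u0:u1,::-1],None,fx=s,fy=s,interpolation=cv2.INTER_CUBIC)
    c,si=np.cos(x[2]),np.sin(x[2]);R=np.array([[c,-si],[si,c]])
    for P,_ in segs:
        q=proj(n,np.c_[P[:,:2]@R.T+np.array(x[:2]),P[:,2]])
        for a in q: cv2.circle(im,tuple(((a-[u0,v0]+.5)*s-.5).round().astype(int).tolist()),1,(0,0,255),-1)
    cv2.imwrite('pics/%s.png'%fn,im)
for n,p,b in(('top',pt,(420,500,185,280)),('scene',ps,(360,445,300,372))):
    for nm,w in (('ck38',38),('ck37',37),('ck36',36),('deck',0)):
        s=rect(-72,72,-w,w,44) if w else deck
        a,f=edgefit(n,p,s,[565,-298.5,.115]); print(n,nm,a.round(4),round(f,1))
        if w==36: A=s,a
    draw(n,p,A[0]+[ (q@np.eye(3),_) for q,_ in []],A[1],b,'ov_%s_ck'%n); draw(n,p,deck,a,b,'ov_%s_deck'%n)
x=[564.3,218.5,-.05]
draw('top',pt,rect(-170,130,-55,55,3)+rect(-10,26,-44,44,59),x,(175,295,175,320),'ov_top_bay',4)
draw('scene',ps,rect(-170,130,-55,55,3)+rect(-10,26,-44,44,59),x,(200,330,160,250),'ov_scene_bay',6)
E
python3 fit2.py
python3 - <<'E'
import cv2
a=[cv2.imread('pics/ov_%s.png'%n) for n in('top_ck','top_deck')]
cv2.imwrite('pics/j1.png',cv2.resize(cv2.hconcat(a),(800,475)))
a=[cv2.imread('pics/ov_%s.png'%n) for n in('scene_ck','scene_deck')]
cv2.imwrite('pics/j2.png',cv2.resize(cv2.hconcat(a),(800,340)))
E
```

```text
top ck38 [ 5.582073e+02 -2.906508e+02  1.251000e-01] -46.5
top ck37 [ 5.582442e+02 -2.892605e+02  9.710000e-02] -44.1
top ck36 [ 5.579853e+02 -2.880993e+02  1.107000e-01] -42.7
top deck [ 5.698162e+02 -2.985980e+02  1.294000e-01] -48.5
scene ck38 [ 5.640219e+02 -2.976623e+02  1.290000e-01] -75.6
scene ck37 [ 5.641455e+02 -2.988132e+02  1.282000e-01] -79.7
scene ck36 [ 5.637042e+02 -3.033921e+02  7.480000e-02] -78.3
scene deck [ 5.618522e+02 -3.010091e+02  1.321000e-01] -122.6
```

View pics/j1.png

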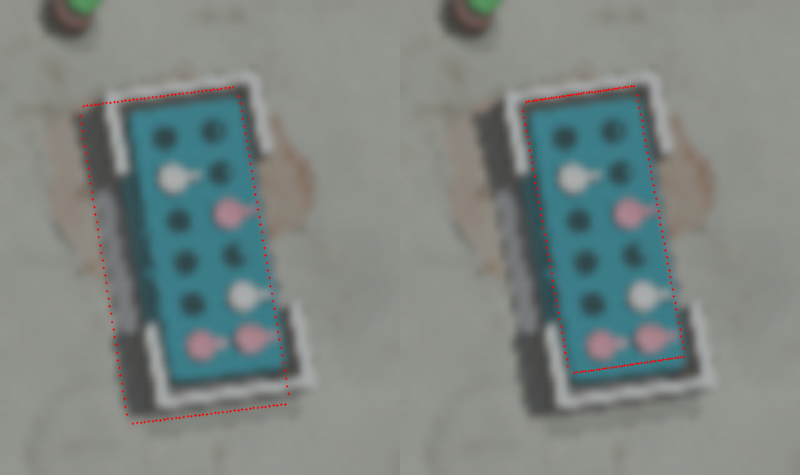

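View pics/j2.png

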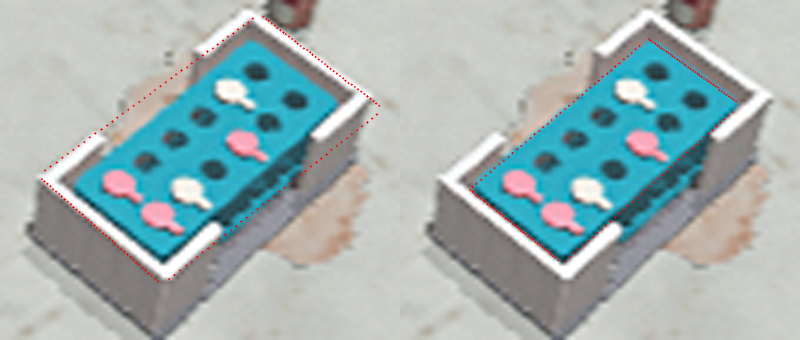

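View pics/ov_top_bay.png

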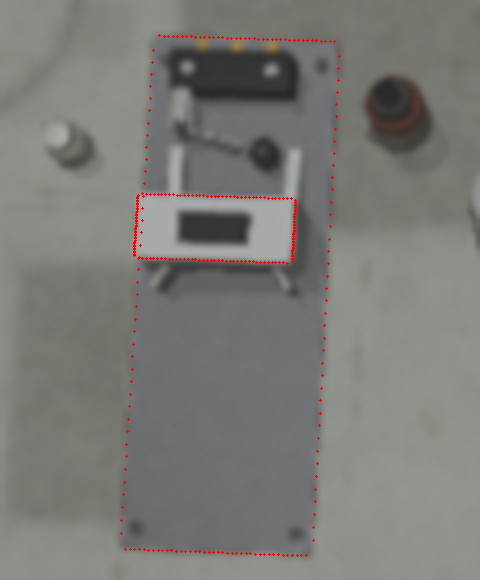

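View pics/ov_scene_bay.png

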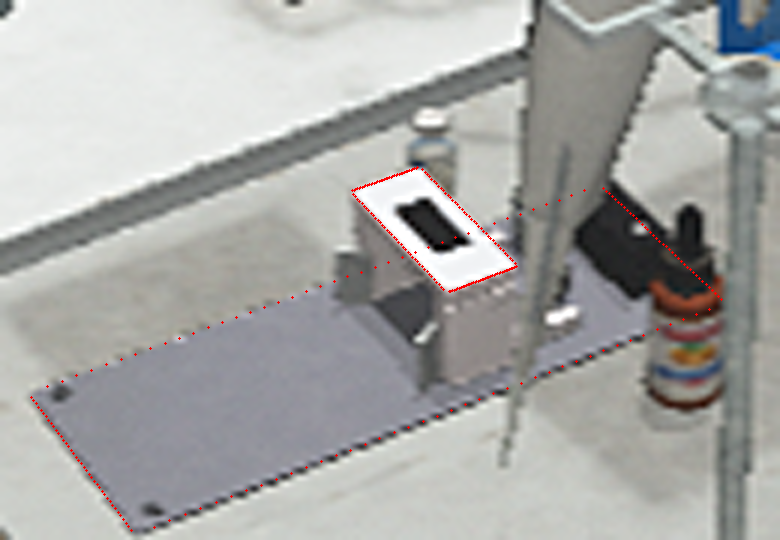

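Run:
```python
from h import *
def c2p(c,s,o): return (np.array(c)+.5)/s-.5+np.array(o)
C=onplane('top',c2p([(105,93),(252,75),(312,385),(160,408)],5,(420,185)),44); print(C.round(1),C.mean(0), [np.linalg.norm(C[i]-C[(i+1)%4]).round(1) for i in range(4)], [np.arctan2(*(a[[1,0]])).round(4) for a in (C[0]-C[3],C[1]-C[2])])
C=onplane('top',c2p([(129,103),(239,92),(284,376),(177,391)],5,(420,185)),38); print(C.round(1),C.mean(0), [np.linalg.norm(C[i]-C[(i+1)%4]).round(1) for i in range(4)], [np.arctan2(*(a[[1,0]])).round(4) for a in (C[0]-C[3],C[1]-C[2])])
# scene j2: two 510 wide ->400 : scale 6*400/510
s=6*400/510
C=onplane('scene',c2p([(250,10),(378,96),(166,280),(40,180)],s,(360,300)),44); print(C.round(1),C.mean(0), [np.linalg.norm(C[i]-C[(i+1)%4]).round(1) for i in range(4)], [np.arctan2(*(a[[1,0]])).round(4) for a in (C[0]-C[3],C[1]-C[2])])
ps=np.load('pics/scene0.npz')['p'];pt=np.load('pics/top0.npz')['p']
for n,p in(('scene',ps),('top',pt)):
  for L,w in((72,36),(72,37),(72,38)):
    ends=[s for s in rect(-L,L,-w,w,44)]
    t=lambda a,b:seg(a,b,44,(0,np.sign(a[1])))
    sg=ends[:2]+[t((-L,-w),(-40,-w)),t((40,-w),(L,-w)),t((-L,w),(-40,w)),t((40,w),(L,w))]
    print(n,w,edgefit(n,p,sg,[562.5,-300,.13]))
```

```text
[[ 631.4 -256.6   44. ]
 [ 638.5 -322.7   44. ]
 [ 498.3 -342.1   44. ]
 [ 489.2 -274.8   44. ]] [ 564.35297118 -299.03833811   44.        ] [np.float64(66.5), np.float64(141.5), np.float64(68.0), np.float64(143.4)] [np.float64(0.1272), np.float64(0.1376)]
[[ 627.9 -268.4   38. ]
 [ 632.1 -318.    38. ]
 [ 503.1 -331.6   38. ]
 [ 497.2 -283.9   38. ]] [ 565.06647247 -300.49372046   38.        ] [np.float64(49.8), np.float64(129.7), np.float64(48.0), np.float64(131.7)] [np.float64(0.1184), np.float64(0.1049)]
[[ 630.9 -258.2   44. ]
 [ 641.6 -327.8   44. ]
 [ 497.3 -344.5   44. ]
 [ 488.2 -275.6   44. ]] [ 564.49821751 -301.54954161   44.        ] [np.float64(70.4), np.float64(145.3), np.float64(69.5), np.float64(143.8)] [np.float64(0.1214), np.float64(0.1154)]
scene 36 (array([ 5.63810246e+02, -3.03392758e+02,  7.22350528e-02]), np.float64(-91.16282653808594))
scene 37 (array([ 5.63710432e+02, -3.03568600e+02,  5.92194313e-02]), np.float64(-83.99817657470703))
scene 38 (array([ 5.63966038e+02, -2.97757330e+02,  1.32535582e-01]), np.float64(-81.01887512207031))
top 36 (array([ 5.58648500e+02, -2.93191070e+02,  1.25483035e-01]), np.float64(-45.37331008911133))
top 37 (array([ 5.58567356e+02, -2.91948733e+02,  1.20671622e-01]), np.float64(-51.199363708496094))
top 38 (array([ 5.58334202e+02, -2.91148073e+02,  1.24422769e-01]), np.float64(-57.79632568359375))
```

Run:
```python
from h import *
for n in('top','scene'):
    d=np.load('pics/%s0.npz'%n)['d']; W=world(n,d).reshape(-1,3)
    for lo,hi in((60,150),(150,250),(250,400)):
        k=(d.reshape(-1)>0)&(W[:,2]>lo)&(W[:,2]<hi)&(W[:,0]>380)&(W[:,0]<660)&(W[:,1]>-160)&(W[:,1]<90)
        print(n,lo,k.sum(),np.percentile(W[k],[1,99],axis=0).round().tolist() if k.any() else 0)
```

```text
top 60 51 [[492.0, -55.0, 65.0], [539.0, 38.0, 150.0]]
top 150 146 [[498.0, -53.0, 153.0], [537.0, 47.0, 249.0]]
top 250 1761 [[510.0, -128.0, 257.0], [580.0, 53.0, 343.0]]
scene 60 212 [[489.0, -57.0, 61.0], [541.0, 36.0, 149.0]]
scene 150 591 [[497.0, -56.0, 152.0], [540.0, 40.0, 249.0]]
scene 250 1610 [[507.0, -133.0, 251.0], [575.0, 47.0, 341.0]]
```

Run:
```python
from h import *
d=np.load('pics/scene0.npz')['d']; W=world('scene',d).reshape(-1,3)[d.reshape(-1)>0]
s=r.state(); L=(W-s['tool_pos'])@s['ee_rot']
k=(abs(L[:,1:])<150).all(1)
for lo,hi in((-30,5),(-60,-30),(-85,-65),(-110,-85),(-140,-110),(-200,-140),(-300,-200)):
    q=L[k&(L[:,0]>lo)&(L[:,0]<hi)]; print(lo,len(q),np.percentile(q,[1,99],axis=0).round().tolist() if len(q)else 0)
```

```text
-30 141 [[-30.0, -10.0, -63.0], [-0.0, 12.0, 53.0]]
-60 93 [[-54.0, -10.0, -66.0], [-30.0, 12.0, 53.0]]
-85 376 [[-85.0, -33.0, -91.0], [-65.0, 34.0, 80.0]]
-110 734 [[-109.0, -33.0, -98.0], [-86.0, 34.0, 87.0]]
-140 297 [[-140.0, -21.0, -46.0], [-110.0, 21.0, 10.0]]
-200 928 [[-200.0, -38.0, -45.0], [-141.0, 36.0, 4.0]]
-300 1317 [[-275.0, -36.0, -42.0], [-201.0, 35.0, -1.0]]
```

Emit:
send_rows --pt "0 0 0.06 16 -49.5 0 0" --pt "0 0 0.06 16 -49.5 0 0" --pt "0 0 0.06 16 -49.5 0 0" --pt "0 0 0.06 16 -49.5 0 0" --pt "0 0 0.06 16 -49.5 0 0" --pt "0 0 0.06 16 -49.5 0 0" --pt "0 0 0.06 16 -49.5 0 0" --pt "0 0 0.06 16 -49.5 0 0" --pt "0 0 0.06 16 -49.5 0 0"

```text
clock: 1.62
tool_pos: [404.6, 148.6, 239.1]
ee_rot: [[0.001, -0.992, -0.13], [0.001, -0.13, 0.992], [-1.0, -0.001, 0.0]]
wrist_force: [1.0, 0.8, 1.0]
finger_gap: 0.997
```

Emit:
send_rows --pt "0 0 0 0 -47.5 0 0" --pt "0 0 0 0 -47.5 0 0" --pt "0 0 0 0 -47.5 0 0" --pt "0 0 0 0 -47.5 0 0" --pt "0 0 0 0 -47.5 0 0" --pt "0 0 0 0 -47.5 0 0" --pt "0 0 0 0 -47.5 0 0" --pt "0 0 0 0 -47.5 0 0" --pt "0 0 0 40 -18 -20 0" --pt "0 0 0 40 -18 -20 0" --pt "0 0 0 40 -18 -30 0" --pt "0 0 0 39 -15 -30 0"

```text
clock: 3.12
tool_pos: [564.7, -299.6, 137.8]
ee_rot: [[0.001, -0.992, -0.128], [-0.0, -0.128, 0.992], [-1.0, -0.001, -0.0]]
wrist_force: [0.1, 0.1, 0.8]
finger_gap: 0.997
```

Run:
```python
from h import *
for n in('scene','top'):
    p,d=shot(n,n+'1')
s=r.state(); print(s['tool_pos'],s['joints'].round(2))
p=np.load('pics/scene1.npz')['p']; cv2.imwrite('pics/s1c.png',cv2.resize(p[230:390,330:500,::-1],None,fx=3.7,fy=3.7,interpolation=cv2.INTER_CUBIC))
```

```text
[ 564.63710143 -298.15772679  134.26879342] [ 0.17  0.66  0.36  1.66 -0.28  0.87  2.34]
```

View pics/s1c.png

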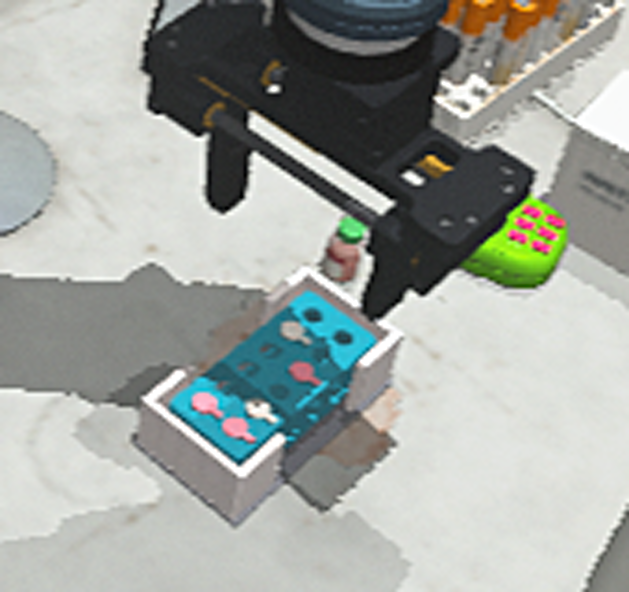

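The gripper hangs over the rack with its fingers straddling it. The rack deck sits inside the cheeks, with its image centre at about (270,380) in the crop.

Emit:
send_rows --pt "0 0 0 0 -2 -20 0" --pt "0 0 0 0 0 -25 0" --pt "0 0 0 0 0 -25 0" --pt "0 0 0 0 0 -15 0" --pt "0 0 0 0 0 -5 0" --pt "0 0 0 0 0 0 0"

```text
clock: 3.98
tool_pos: [563.2, -301.0, 49.2]
ee_rot: [[0.001, -0.992, -0.128], [-0.0, -0.128, 0.992], [-1.0, -0.001, -0.0]]
wrist_force: [-0.3, -0.9, 0.8]
finger_gap: 1.002
```

Run:
```python
from h import *
s=r.state(); print(s['tool_pos'],s['wrist_force'],s['ee_rot'].round(4))
p,d=shot('scene','scene2'); cv2.imwrite('pics/s2c.png',cv2.resize(p[270:390,340:470,::-1],None,fx=4.6,fy=4.6,interpolation=cv2.INTER_CUBIC))
print(r.state()['tool_pos'])
```

```text
[ 563.22903312 -301.00468327   49.19235646] [-0.25781808 -0.93502114  0.79951078] [[ 5.000e-04 -9.918e-01 -1.278e-01]
 [-2.000e-04 -1.278e-01  9.918e-01]
 [-1.000e+00 -5.000e-04 -3.000e-04]]
[ 563.5753137  -301.17196139   49.53399698]
```

View pics/s2c.png

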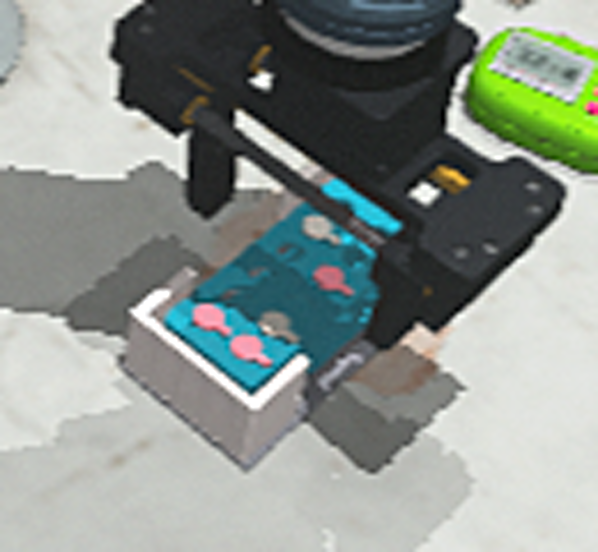

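The fingers hang on either side of the rack, in the open gap. Next I go down and close.

Emit:
send_rows --pt "0 0 0 0 0 -12 0" --pt "0 0 0 0 0 -12 0" --pt "0 0 0 0 0 -8 0" --pt "0 0 0 0 0 -4 0" --pt "0 0 0 0 0 0 0" --pt "0 0 0 0 0 0 0.5" --pt "0 0 0 0 0 0 0.5" --pt "0 0 0 0 0 0 0.5" --pt "0 0 0 0 0 0 0.5" --pt "0 0 0 0 0 0 0.5" --pt "0 0 0 0 0 0 0.5" --grip_force 20

```text
clock: 5.4
tool_pos: [563.2, -300.7, 12.9]
ee_rot: [[0.0, -0.992, -0.128], [0.0, -0.128, 0.992], [-1.0, -0.0, 0.0]]
wrist_force: [-0.2, 1.1, 2.6]
finger_gap: 0.565
```

Emit:
send_rows --pt "0 0 0 0 0 0 0.6" --pt "0 0 0 0 0 0 0.6" --pt "0 0 0 0 0 2 0.6" --pt "0 0 0 0 0 4 0.6" --pt "0 0 0 0 0 6 0.6" --pt "0 0 0 0 0 0 0.6" --grip_force 25

```text
clock: 6.15
tool_pos: [563.5, -301.1, 25.3]
ee_rot: [[0.001, -0.992, -0.128], [-0.001, -0.128, 0.992], [-1.0, -0.001, -0.001]]
wrist_force: [1.1, -0.1, -2.9]
finger_gap: 0.557
```

Run:
```python
from h import *
s=r.state(); print(s['tool_pos'],s['wrist_force'],s['torque'],s['finger_gap'])
p,d=shot('scene','scene3'); cv2.imwrite('pics/s3c.png',cv2.resize(p[270:390,340:470,::-1],None,fx=4.6,fy=4.6,interpolation=cv2.INTER_CUBIC))
```

```text
[ 563.53736279 -301.1190725    25.29822751] [ 1.08379708 -0.12271671 -2.90245928] [ 0.05674597 -0.00600444 -0.06557121] 0.5567223348437237
```

View pics/s3c.png

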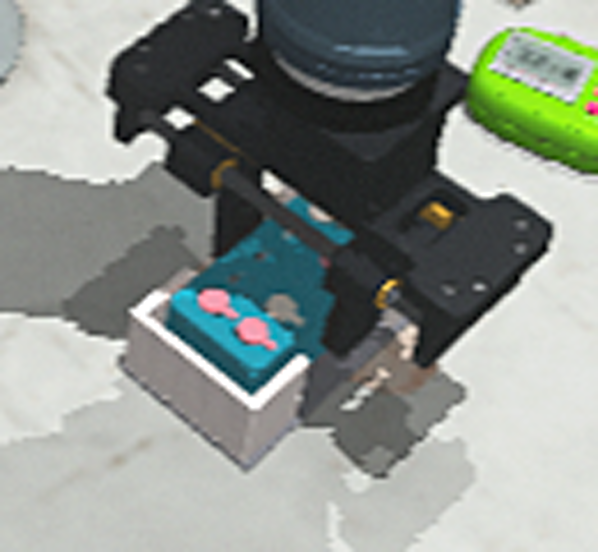

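Emit:
send_rows --pt "0 0 0 0 0 15 0.6" --pt "0 0 0 0 0 25 0.6" --pt "0 0 0 0 0 30 0.6" --pt "0 0 0 0 0 30 0.6" --pt "0 0 0 -20 8 30 0.6" --pt "0 0 0 -35 15 15 0.6" --pt "0 0 0 -35 15 10 0.6" --pt "0 0 0 -35 16 0 0.6" --pt "0 0 0 -33 16 0 0.6" --pt "0 0 0 0 40 0 0.6" --pt "0 0 0 0 45 0 0.6" --pt "0 0 0 0 45 0 0.6"

```text
clock: 7.7
tool_pos: [405.3, -99.8, 180.7]
ee_rot: [[0.002, -0.992, -0.127], [0.0, -0.127, 0.992], [-1.0, -0.002, 0.0]]
wrist_force: [1.0, 0.2, -2.7]
finger_gap: 0.561
```

Emit:
send_rows --pt "0 0 -0.02 0 45 0 0.6" --pt "0 0 -0.02 0 45 0 0.6" --pt "0 0 -0.02 0 45 0 0.6" --pt "0 0 -0.02 0 45 0 0.6" --pt "0 0 -0.02 0 45 0 0.6" --pt "0 0 -0.02 15 40 -10 0.6" --pt "0 0 -0.02 20 30 -20 0.6" --pt "0 0 -0.02 20 15 -20 0.6" --pt "0 0 -0.018 8 13 -20 0.6" --pt "0 0 0 0 0 -15 0.6" --pt "0 0 0 0 0 0 0.6"

```text
clock: 9.07
tool_pos: [467.1, 221.0, 94.2]
ee_rot: [[-0.002, -0.999, 0.05], [-0.002, 0.05, 0.999], [-1.0, 0.002, -0.002]]
wrist_force: [-0.4, -0.6, -3.8]
finger_gap: 0.556
```

Run:
```python
from h import *
for n in('scene','top'): shot(n,n+'4')
s=r.state(); print(s['tool_pos'],s['wrist_force'],s['finger_gap'],s['ee_rot'].round(4),s['clock'])
p=np.load('pics/scene4.npz')['p'];q=np.load('pics/top4.npz')['p']
cv2.imwrite('pics/j4.png',cv2.resize(cv2.hconcat([cv2.resize(p[130:260,170:330,::-1],(480,390),interpolation=cv2.INTER_CUBIC),cv2.resize(q[190:320,160:320,::-1],(480,390),interpolation=cv2.INTER_CUBIC)]),(800,325)))
```

```text
[468.07042022 221.39338817  95.33148615] [ 0.07875534 -0.54859631 -3.48532925] 0.5596810354139404 [[ 2.000e-04 -9.987e-01  5.040e-02]
 [-1.000e-04  5.040e-02  9.987e-01]
 [-1.000e+00 -2.000e-04 -1.000e-04]] 9.175
```

View pics/j4.png

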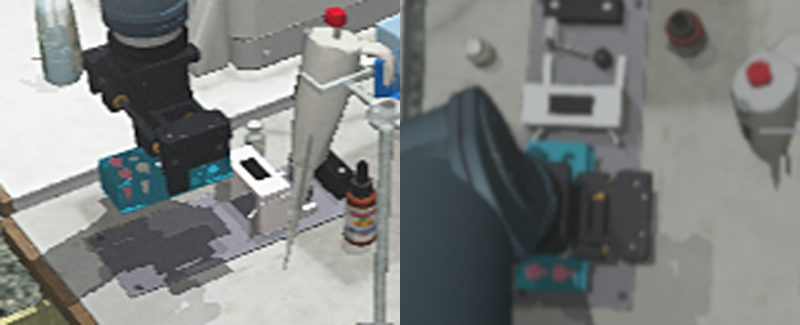

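Emit:
send_rows --pt "0 0 0 1.3 1.8 -15 0.6" --pt "0 0 0 0 0 -25 0.6" --pt "0 0 0 0 0 -20 0.6" --pt "0 0 0 0 0 -11 0.6" --pt "0 0 0 0 0 -4 0.6" --pt "0 0 0 0 0 -2 0.6" --pt "0 0 0 0 0 -2 0.6" --pt "0 0 0 0 0 -1 0.6" --pt "0 0 0 0 0 -1 0.6" --pt "0 0 0 0 0 0 0.6"

```text
clock: 10.42
tool_pos: [469.5, 224.0, 13.8]
ee_rot: [[0.0, -0.999, 0.05], [0.0, 0.05, 0.999], [-1.0, -0.0, 0.0]]
wrist_force: [-0.3, -1.0, -3.2]
finger_gap: 0.556
```

Emit:
send_rows --pt "0 0 0 0 0 -0.7 0.6" --pt "0 0 0 0 0 0 0.6" --pt "0 0 0 0 0 0 0.6"

```text
clock: 10.8
tool_pos: [469.5, 224.0, 13.0]
ee_rot: [[0.0, -0.999, 0.05], [0.0, 0.05, 0.999], [-1.0, -0.0, 0.0]]
wrist_force: [-0.5, -0.6, -3.0]
finger_gap: 0.557
```

Emit:
send_rows --pt "0 0 0 0 0 -0.5 0.6" --pt "0 0 0 0 0 0 0.6" --pt "0 0 0 0 0 -0.5 0.6" --pt "0 0 0 0 0 0 0.6"

```text
clock: 11.3
tool_pos: [469.5, 224.0, 12.7]
ee_rot: [[0.0, -0.999, 0.05], [0.0, 0.05, 0.999], [-1.0, 0.0, 0.0]]
wrist_force: [-3.5, -1.6, 10.2]
finger_gap: 0.558
```

Emit:
send_rows --pt "0 0 0 0 0 0.4 0.6" --pt "0 0 0 0 0 0 0.3" --pt "0 0 0 0 0 0 0.1" --pt "0 0 0 0 0 0 0.1" --pt "0 0 0 0 0 0 0.1" --pt "0 0 0 0 0 20 0.1" --pt "0 0 0 0 0 30 0.1" --pt "0 0 0 -30 0 40 0.1" --pt "0 0 0 -40 0 40 0.1" --pt "0 0 0 0 0 0 0.1"

```text
clock: 12.55
tool_pos: [398.5, 225.0, 144.5]
ee_rot: [[0.002, -0.999, 0.048], [0.003, 0.048, 0.999], [-1.0, -0.002, 0.003]]
wrist_force: [0.9, -0.2, -0.4]
finger_gap: 0.899
```

Run:
```python
from h import *
for n in('scene','top'): shot(n,n+'5')
s=r.state(); print(s['tool_pos'],s['wrist_force'],s['finger_gap'],s['clock'])
p=np.load('pics/scene5.npz')['p'];q=np.load('pics/top5.npz')['p']
cv2.imwrite('pics/j5.png',cv2.resize(cv2.hconcat([cv2.resize(p[160:260,190:320,::-1],(520,400),interpolation=cv2.INTER_CUBIC),cv2.resize(q[190:320,160:320,::-1],(492,400),interpolation=cv2.INTER_CUBIC)]),(800,316)))
```

```text
[399.9572016  224.30452565 142.54386381] [ 0.10539982 -0.17476699  0.05583951] 0.8994439530079971 12.65
```

View pics/j5.png

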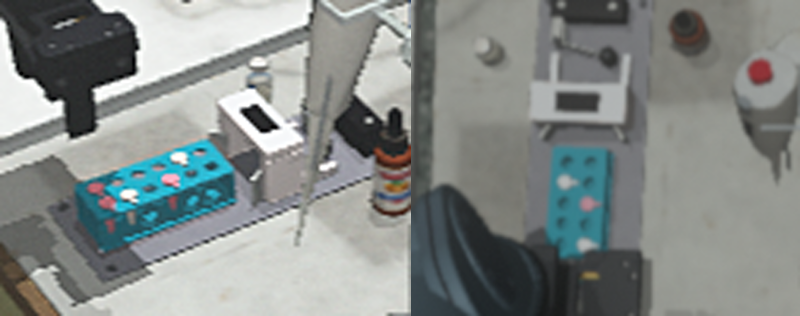

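```bash
cat > fr.py <<'E'
from h import *
import sys
fn,x0=sys.argv[1],[float(a) for a in sys.argv[2:5]]
p=np.load('pics/scene%s.npz'%fn)['p']
deck=rect(-62,62,-26,26,38); full=[(a.copy(),b) for a,b in deck]
for zz in(38,41):
    deck[0][0][:,2]=zz; deck[1][0][:,2]=zz
    bot=[seg((-62,-26),(62,-26),3,(0,-1)),seg((-62,-26),(-62,26),3,(-1,0))]
    for nm,s in(('deck',deck),('deck+bot',deck+bot)):
        a,f=edgefit('scene',p,s,x0); c,si=np.cos(-.05),np.sin(-.05)
        dl=a[:2]-np.array([564.3,218.5]); print(zz,nm,a.round(4),round(f,1),'bay:',round(c*dl[0]+si*dl[1],1),round(-si*dl[0]+c*dl[1],1))
    s=6;b=(190,320,160,260);im=cv2.resize(p[b[2]:b[3],b[0]:b[1],::-1],None,fx=s,fy=s,interpolation=cv2.INTER_CUBIC)
    R=np.array([[np.cos(a[2]),-np.sin(a[2])],[np.sin(a[2]),np.cos(a[2])]])
    for P,_ in deck+bot:
        for q in proj('scene',np.c_[P[:,:2]@R.T+a[:2],P[:,2]]): cv2.circle(im,tuple(((q-[b[0],b[2]]+.5)*s-.5).round().astype(int).tolist()),1,(0,0,255),-1)
    cv2.imwrite('pics/fr%s_%d.png'%(fn,zz),im)
E
python3 fr.py 5 469.5 223.5 -.05
```

```text
38 deck [ 4.721288e+02  2.243364e+02 -6.430000e-02] -66.1 bay: -92.3 1.2
38 deck+bot [ 4.722106e+02  2.242604e+02 -5.720000e-02] -57.3 bay: -92.3 1.2
41 deck [ 4.707782e+02  2.240907e+02 -6.930000e-02] -65.2 bay: -93.7 0.9
41 deck+bot [ 4.711339e+02  2.242048e+02 -6.560000e-02] -56.1 bay: -93.3 1.0
```

View pics/fr5_41.png

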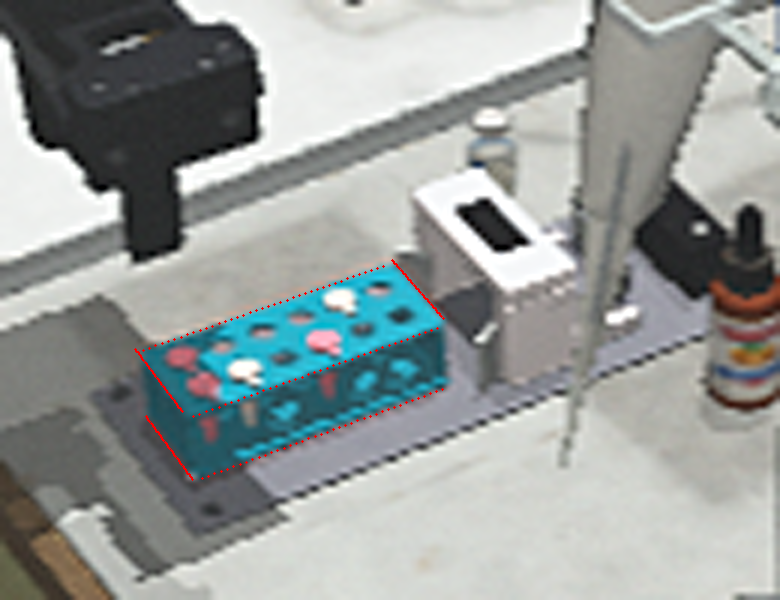

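The rack stands upright on the apron, with its near end at (147–190, 350–480) in the crop. Only the 38 mm overlay height matches the edges, and it puts the centre at bay x≈-92, y≈+1. I regrip about 46 mm behind centre.

Emit:
send_rows --pt "0 0 0 13 1 -10 0.05" --pt "0 0 0 13 1 -25 0.05" --pt "0 0 0 0 0 -25 0.05" --pt "0 0 0 0 0 -20 0.05" --pt "0 0 0 0 0 -5 0.05" --pt "0 0 0 0 0 0 0.05" --pt "0 0 0 0 0 0 0.05"

```text
clock: 13.52
tool_pos: [426.1, 226.0, 57.7]
ee_rot: [[0.001, -0.999, 0.05], [0.0, 0.05, 0.999], [-1.0, -0.001, 0.0]]
wrist_force: [-0.5, -0.0, 0.6]
finger_gap: 0.957
```

Run:
```python
from h import *
shot('scene','scene6')
s=r.state(); print(s['tool_pos'],s['ee_rot'].round(3),s['clock'])
p=np.load('pics/scene6.npz')['p'];cv2.imwrite('pics/s6c.png',cv2.resize(p[150:260,180:320,::-1],None,fx=5,fy=5,interpolation=cv2.INTER_CUBIC))
```

```text
[426.10327431 226.16007976  57.89858729] [[ 0.001 -0.999  0.05 ]
 [ 0.001  0.05   0.999]
 [-1.    -0.001  0.001]] 13.575
```

View pics/s6c.png

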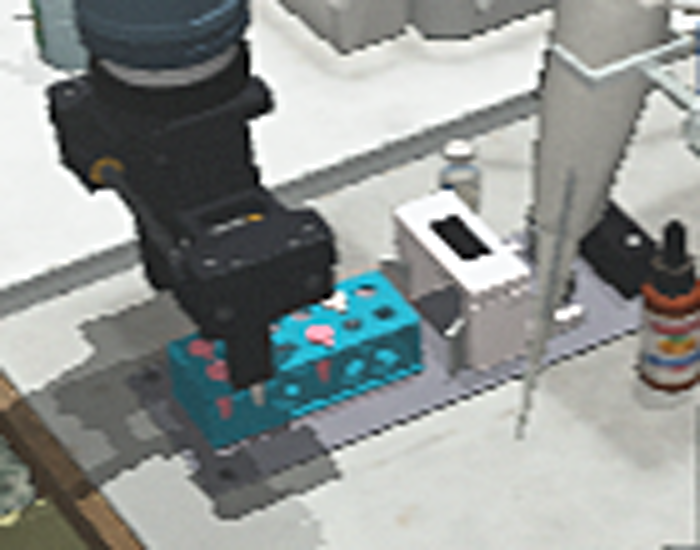

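Emit:
send_rows --pt "0 0 0 0 0.5 -15 0.05" --pt "0 0 0 0 0 -15 0.05" --pt "0 0 0 0 0 -10 0.05" --pt "0 0 0 0 0 -4.5 0.05" --pt "0 0 0 0 0 0 0.25" --pt "0 0 0 0 0 0 0.35" --pt "0 0 0 0 0 0 0.5" --pt "0 0 0 0 0 0 0.6" --pt "0 0 0 0 0 0 0.6" --pt "0 0 0 0 0 0 0.6" --pt "0 0 0 0 0 0 0.6" --grip_force 18

```text
clock: 14.95
tool_pos: [425.7, 226.6, 13.2]
ee_rot: [[0.0, -0.999, 0.05], [0.0, 0.05, 0.999], [-1.0, -0.0, 0.0]]
wrist_force: [-0.5, -0.3, 5.1]
finger_gap: 0.565
```

Run:
```python
from h import *
for n in('scene','top'): shot(n,n+'7')
s=r.state(); print(s['tool_pos'],s['wrist_force'],s['finger_gap'],s['clock'])
p=np.load('pics/scene7.npz')['p'];q=np.load('pics/top7.npz')['p']
cv2.imwrite('pics/j7.png',cv2.resize(cv2.hconcat([cv2.resize(p[160:260,190:320,::-1],(520,400),interpolation=cv2.INTER_CUBIC),cv2.resize(q[180:310,160:320,::-1],(492,400),interpolation=cv2.INTER_CUBIC)]),(800,316)))
```

```text
[425.66926185 226.56243175  13.20605682] [-0.37711323 -1.04420907  5.96266266] 0.5614680737163618 15.05
```

View pics/j7.png

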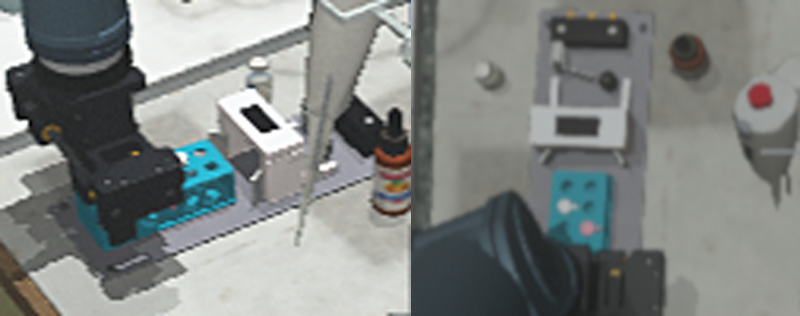

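```bash
cat > nose.py <<'E'
from h import *
p=np.load('pics/top7.npz')['p']; s=6;b=(190,280,215,285)
for L in(38,):
    sg=[seg((62,-26),(62,26),38,(1,0)),seg((10,-26),(62,-26),38,(0,-1)),seg((10,26),(62,26),38,(0,1))]
    a,f=edgefit('top',p,sg,[471,224,-.05]); dl=a[:2]-np.array([564.3,218.5]); c,si=np.cos(-.05),np.sin(-.05)
    print(a.round(4),f,'bay',c*dl[0]+si*dl[1],-si*dl[0]+c*dl[1])
im=cv2.resize(p[b[2]:b[3],b[0]:b[1],::-1],None,fx=s,fy=s,interpolation=cv2.INTER_CUBIC)
R=np.array([[np.cos(a[2]),-np.sin(a[2])],[np.sin(a[2]),np.cos(a[2])]])
for P,_ in sg:
    for q in proj('top',np.c_[P[:,:2]@R.T+a[:2],P[:,2]]): cv2.circle(im,tuple(((q-[b[0],b[2]]+.5)*s-.5).round().astype(int).tolist()),1,(0,0,255),-1)
cv2.imwrite('pics/nose7.png',im)
E
python3 nose.py
```

```text
[ 4.703827e+02  2.167246e+02 -7.190000e-02] -36.139869689941406 bay -93.71124117589926 -6.467113617035244
```

View pics/nose7.png

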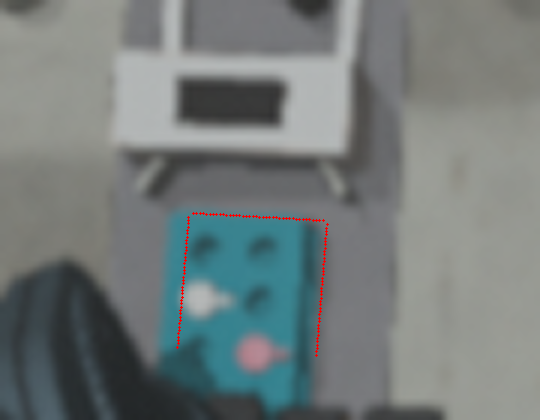

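Emit:
send_rows --pt "0 0 0 0 0 0.3 0.6" --pt "0 0 0 3 -0.6 0 0.6" --pt "0 0 0 4 -0.8 0 0.6" --pt "0 0 0 5 -0.25 0 0.6" --pt "0 0 0 6 -0.3 0 0.6" --pt "0 0 0 6 -0.3 0 0.6" --pt "0 0 0 6 -0.3 0 0.6" --pt "0 0 0 4 -0.2 0 0.6" --pt "0 0 0 2 -0.1 0 0.6" --pt "0 0 0 0 0 0 0.6"

```text
clock: 16.3
tool_pos: [458.7, 223.9, 13.2]
ee_rot: [[-0.005, -0.999, 0.048], [-0.001, 0.048, 0.999], [-1.0, 0.005, -0.001]]
wrist_force: [-7.7, 1.3, 11.7]
finger_gap: 0.56
```

```bash
cat > look.py <<'E'
from h import *
import sys
k=sys.argv[1]
for n in('scene','top'): shot(n,n+k)
s=r.state(); print(s['tool_pos'],s['wrist_force'],s['torque'].round(2),s['finger_gap'],s['ee_rot'].round(4).tolist(),s['clock'])
p=np.load('pics/scene%s.npz'%k)['p'];q=np.load('pics/top%s.npz'%k)['p']
cv2.imwrite('pics/j%s.png'%k,cv2.resize(cv2.hconcat([cv2.resize(p[160:260,190:320,::-1],(650,500),interpolation=cv2.INTER_CUBIC),cv2.resize(q[180:280,190:290,::-1],(500,500),interpolation=cv2.INTER_CUBIC)]),(800,348)))
E
python3 look.py 8
```

```text
[458.71410638 223.80557403  13.15431936] [-6.9454446   0.88726169 11.66020321] [0.17 1.48 0.03] 0.5625734583461546 [[-0.0051, -0.9988, 0.0484], [-0.0006, 0.0484, 0.9988], [-1.0, 0.005, -0.0008]] 16.4
```

View pics/j8.png

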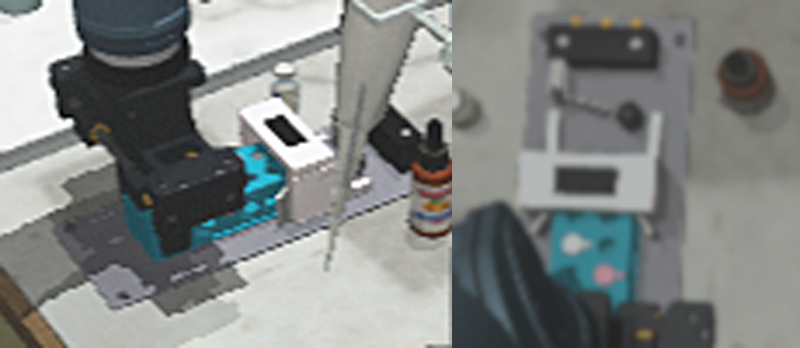

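Emit:
send_rows --pt "0 0 0 0 0 0.4 0.6" --pt "0 0 0 0 0 0.2 0.6" --pt "0 0 0 0 0 0 0.6"

```text
clock: 16.77
tool_pos: [461.5, 223.4, 13.6]
ee_rot: [[-0.0, -0.999, 0.05], [-0.0, 0.05, 0.999], [-1.0, 0.0, -0.0]]
wrist_force: [-0.4, 0.3, -1.7]
finger_gap: 0.563
```

Emit:
send_rows --pt "0 0 0 2 -0.1 0 0.6" --pt "0 0 0 4 -0.2 0 0.6" --pt "0 0 0 5 -0.25 0 0.6" --pt "0 0 0 5 -0.25 0 0.6" --pt "0 0 0 5 -0.25 0 0.6" --pt "0 0 0 5 -0.25 0 0.6" --pt "0 0 0 3 -0.15 0 0.6" --pt "0 0 0 1 -0.05 0 0.6" --pt "0 0 0 0 0 0 0.6"

```text
clock: 17.9
tool_pos: [491.7, 222.1, 13.8]
ee_rot: [[0.0, -0.999, 0.05], [0.0, 0.05, 0.999], [-1.0, -0.0, 0.0]]
wrist_force: [0.6, 0.4, -2.5]
finger_gap: 0.563
```

```bash
python3 look.py 9
```

```text
[491.68912806 222.08471916  13.88152033] [-0.0260273   0.07136288 -1.98860622] [-0.06 -0.09  0.01] 0.5593955774419832 [[0.0005, -0.9988, 0.0499], [0.0001, 0.0499, 0.9988], [-1.0, -0.0005, 0.0001]] 18.0
```

View pics/j9.png

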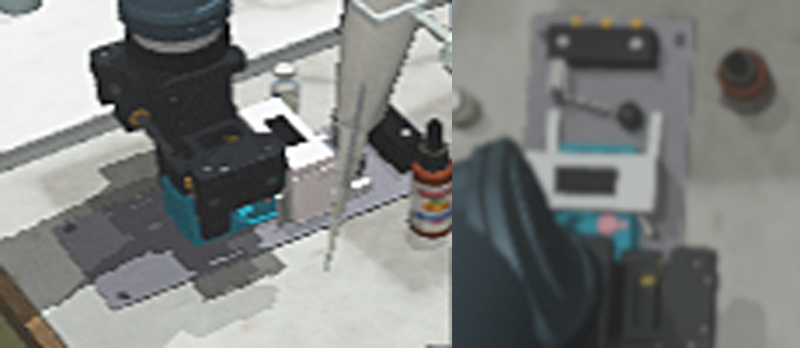

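```bash
cat > edge.py <<'E'
from h import *
import sys
k=sys.argv[1]
q=np.load('pics/top%s.npz'%k)['p'].astype(float)
B=np.array([564.3,218.5]);c,si=np.cos(-.05),np.sin(-.05)
def tobay(P): d=P[:,:2]-B; return np.c_[c*d[:,0]+si*d[:,1],-si*d[:,0]+c*d[:,1]]
t=q[...,2]-q[...,0]  # blue-red
out=[]
for u in range(213,229):
    col=cv2.GaussianBlur(t[190:226,u][:,None],(1,3),0)[:,0]
    j=np.argmax(col); m=(col[j]+col[:6].mean())/2
    if col[j]<25: continue
    i=j
    while i>0 and col[i]>m: i-=1
    v=190+i+(m-col[i])/(col[i+1]-col[i]); out.append((u,v))
print(np.round(np.c_[out,tobay(onplane('top',out,38))],1)); 
print('nose bay x',np.median(tobay(onplane('top',out,38))[:,0]),'-> centre',np.median(tobay(onplane('top',out,38))[:,0])-62)
# roller: dark blob
g=q.sum(-1); w=(slice(196,214),slice(228,250))
mk=(g[w]<190).astype(np.uint8); n,l,st,ce=cv2.connectedComponentsWithStats(mk)
for i in range(1,n):
    if st[i,4]>8: uv=ce[i]+[228,196]; print('dark',st[i],uv,tobay(onplane('top',uv,27)))
x,y=tobay(np.array(B)[None])[0]
print('expected rest px',proj('top',[[B[0]+c*58-si*-19,B[1]+si*58+c*-19,27],[B[0]+c*70+si*20,B[1]+si*70-c*20,27]]))
im=cv2.resize(q[180:230,205:265,::-1].astype(np.uint8),None,fx=12,fy=12,interpolation=cv2.INTER_CUBIC)
cv2.imwrite('pics/e%s.png'%k,im)
E
python3 edge.py 9
```

```text
[[221.  220.2  36.7  22.6]
 [222.  220.2  36.9  20.4]
 [223.  220.3  36.8  18.1]
 [224.  220.3  36.7  15.8]
 [225.  220.3  36.8  13.5]
 [226.  220.4  36.8  11.2]
 [227.  220.4  36.9   9. ]
 [228.  220.5  36.6   6.7]]
nose bay x 36.78419950901431 -> centre -25.215800490985693
dark [ 0  0 21  4 83] [238.08433735 197.48192771] [[ 92.90605582 -10.85097264]]
dark [12 14  5  4 10] [241.9 211.8] [[ 59.75634302 -21.59471834]]
expected rest px [[240.72699139 212.51716048]
 [241.46703027 207.38778948]]
```

View pics/e9.png

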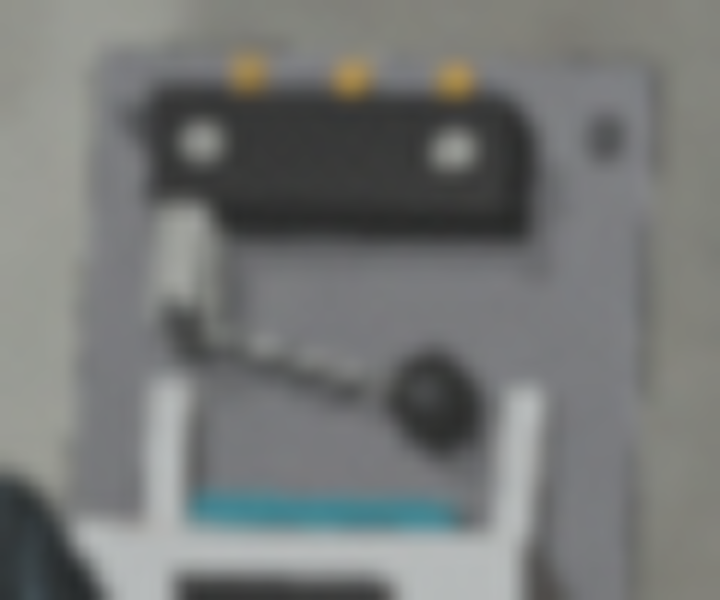

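Emit:
send_rows --pt "0 0 0 2 -0.1 0 0.6" --pt "0 0 0 3 -0.15 0 0.6" --pt "0 0 0 4 -0.2 0 0.6" --pt "0 0 0 4 -0.2 0 0.6" --pt "0 0 0 3 -0.15 0 0.6" --pt "0 0 0 2 -0.1 0 0.6" --pt "0 0 0 0 0 0 0.6" --pt "0 0 0 0 0 0 0.6"

```text
clock: 19.0
tool_pos: [509.8, 221.1, 13.9]
ee_rot: [[0.001, -0.999, 0.05], [0.0, 0.05, 0.999], [-1.0, -0.001, 0.0]]
wrist_force: [0.2, -0.3, -1.8]
finger_gap: 0.559
```

```bash
python3 look.py 10; python3 edge.py 10
```

```text
[509.7005622  221.18606381  13.91310904] [-0.56470739 -0.69894227 -1.9086912 ] [-0.03 -0.09 -0.04] 0.5603027239465994 [[0.0006, -0.9988, 0.0499], [0.0001, 0.0499, 0.9988], [-1.0, -0.0006, 0.0001]] 19.1
[[220.  214.9  48.8  25.7]
 [221.  213.9  51.2  23.5]
 [222.  213.2  52.9  21.4]
 [223.  212.9  53.7  19.1]
 [224.  212.9  53.9  16.9]
 [225.  213.   53.7  14.6]
 [226.  213.   53.7  12.3]
 [227.  213.   53.7  10. ]
 [228.  213.   53.9   7.7]]
nose bay x 53.69448297098121 -> centre -8.305517029018787
dark [ 0  0 21  4 84] [238.  197.5] [[ 92.85742238 -10.65912084]]
dark [11 13  6  5 17] [242.05882353 211.23529412] [[ 61.08217584 -21.88264494]]
expected rest px [[240.72699139 212.51716048]
 [241.46703027 207.38778948]]
```

View pics/e10.png

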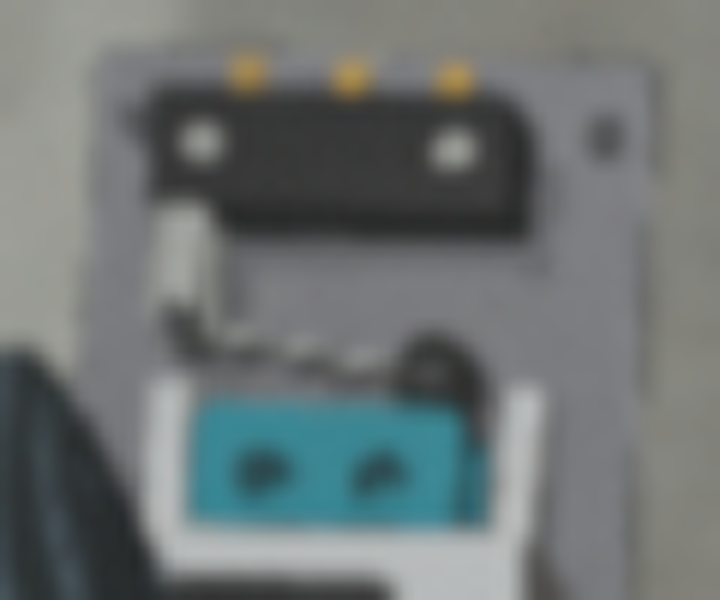

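Emit:
send_rows --pt "0 0 0 1.5 -0.08 0 0.6" --pt "0 0 0 2 -0.1 0 0.6" --pt "0 0 0 2 -0.1 0 0.6" --pt "0 0 0 1.5 -0.07 0 0.6" --pt "0 0 0 0 0 0 0.6" --pt "0 0 0 0 0 0 0.6"

```text
clock: 19.85
tool_pos: [516.7, 220.9, 13.9]
ee_rot: [[0.001, -0.999, 0.05], [0.0, 0.05, 0.999], [-1.0, -0.001, 0.0]]
wrist_force: [0.1, -0.4, -2.6]
finger_gap: 0.564
```

```bash
python3 look.py 11; python3 edge.py 11
python3 - <<'E'
from h import *
# roller upper-edge profile, darkness at cols 239..243 rows 200..214
for k in(9,10,11):
    q=np.load('pics/top%d.npz'%k)['p'].astype(float).mean(-1)
    pr=q[198:222,239:242].mean(1); 
    j=np.arange(198,222); i=[t for t in range(2,20) if pr[t]>90>=pr[t+1]]
    print(k,pr.round(0).tolist())
E
```

```text
[516.7881186  220.84444894  13.90396297] [ 0.37968902  0.09167532 -1.61025921] [ 0.   -0.01 -0.02] 0.5643970811384393 [[0.0007, -0.9988, 0.0499], [0.0001, 0.0499, 0.9988], [-1.0, -0.0007, 0.0001]] 19.95
[[220.  212.8  53.7  26. ]
 [221.  210.8  58.4  24. ]
 [222.  209.9  60.6  21.9]
 [223.  209.6  61.2  19.6]
 [224.  209.7  61.2  17.3]
 [225.  209.7  61.2  15. ]
 [226.  209.8  61.   12.8]
 [227.  209.9  60.8  10.5]
 [228.  210.   60.7   8.2]]
nose bay x 60.814398907415224 -> centre -1.1856010925847755
dark [ 0  0 21  4 84] [238.  197.5] [[ 92.85742238 -10.65912084]]
dark [11 10  7  6 20] [242.45 208.15] [[ 68.29681392 -22.36231771]]
expected rest px [[240.72699139 212.51716048]
 [241.46703027 207.38778948]]
9 [44.0, 55.0, 86.0, 108.0, 119.0, 124.0, 125.0, 124.0, 123.0, 122.0, 114.0, 89.0, 63.0, 63.0, 69.0, 64.0, 54.0, 51.0, 60.0, 82.0, 106.0, 119.0, 122.0, 120.0]
10 [44.0, 55.0, 86.0, 109.0, 119.0, 124.0, 125.0, 124.0, 122.0, 104.0, 75.0, 60.0, 66.0, 68.0, 59.0, 72.0, 97.0, 112.0, 114.0, 114.0, 112.0, 111.0, 112.0, 113.0]
11 [43.0, 54.0, 86.0, 108.0, 119.0, 123.0, 108.0, 81.0, 65.0, 70.0, 67.0, 60.0, 75.0, 99.0, 113.0, 114.0, 113.0, 112.0, 112.0, 113.0, 113.0, 114.0, 113.0, 114.0]
```

View pics/e11.png

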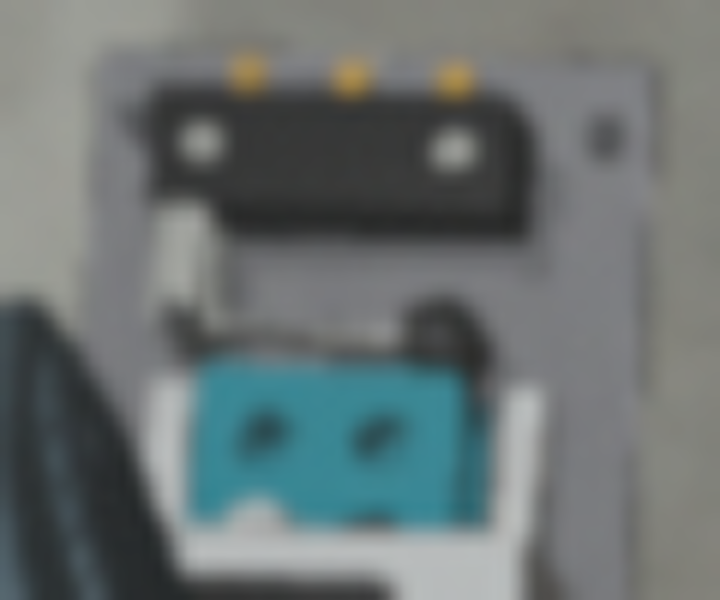

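Emit:
send_rows --pt "0 0 0 0.8 -0.04 0 0.6" --pt "0 0 0 0.8 -0.04 0 0.6" --pt "0 0 0 0 0 -0.3 0.6" --pt "0 0 0 0 0 -0.3 0.6" --pt "0 0 0 0 0 0 0.6" --pt "0 0 0 0 0 0 0.6"

```text
clock: 20.7
tool_pos: [517.9, 220.8, 13.3]
ee_rot: [[-0.0, -0.999, 0.05], [-0.0, 0.05, 0.999], [-1.0, 0.0, -0.0]]
wrist_force: [-2.9, -0.3, 1.9]
finger_gap: 0.566
```

```bash
python3 look.py 12; python3 edge.py 12|grep nose
python3 - <<'E'
from h import *
q=np.load('pics/top12.npz')['p'].astype(float).mean(-1); print(q[198:222,239:242].mean(1).round(0).tolist())
E
```

```text
[517.96073364 220.76600552  13.29989713] [-2.78179772 -0.05273193  2.525413  ] [-0.02  0.49 -0.03] 0.5639201210926642 [[-0.0002, -0.9988, 0.0498], [0.0, 0.0498, 0.9988], [-1.0, 0.0002, 0.0]] 20.8
nose bay x 62.26971726445626 -> centre 0.2697172644562613
[43.0, 54.0, 86.0, 108.0, 119.0, 119.0, 100.0, 72.0, 64.0, 69.0, 64.0, 64.0, 91.0, 110.0, 115.0, 114.0, 112.0, 110.0, 111.0, 113.0, 114.0, 114.0, 114.0, 113.0]
```

Emit:
send_rows --pt "0 0 0 -0.4 0 0 0.6" --pt "0 0 0 0 0 0 0.6" --pt "0 0 0 0 0 0 0.3" --pt "0 0 0 0 0 0 0.2" --pt "0 0 0 0 0 0 0.15" --pt "0 0 0 0 0 0 0.15" --pt "0 0 0 0 0 0 0.15"

```text
clock: 21.68
tool_pos: [517.7, 220.8, 13.2]
ee_rot: [[0.0, -0.999, 0.05], [0.0, 0.05, 0.999], [-1.0, -0.0, 0.0]]
wrist_force: [-0.2, 1.1, 0.2]
finger_gap: 0.849
```

```bash
python3 look.py 13; python3 edge.py 13|grep nose
python3 - <<'E'
from h import *
q=np.load('pics/top13.npz')['p'].astype(float).mean(-1); print(q[198:222,239:242].mean(1).round(0).tolist())
E
```

```text
[517.65638164 220.79208491  13.19758042] [ 1.32108037 -0.10936618 -0.04890702] [0.01 0.04 0.06] 0.851325426287681 [[0.0, -0.9988, 0.0497], [-0.0, 0.0497, 0.9988], [-1.0, -0.0, -0.0]] 21.775
nose bay x 62.2501082744987 -> centre 0.2501082744987002
[42.0, 54.0, 86.0, 109.0, 119.0, 119.0, 100.0, 72.0, 64.0, 69.0, 64.0, 64.0, 91.0, 110.0, 114.0, 114.0, 113.0, 111.0, 112.0, 113.0, 114.0, 115.0, 114.0, 114.0]
```

View pics/e13.png

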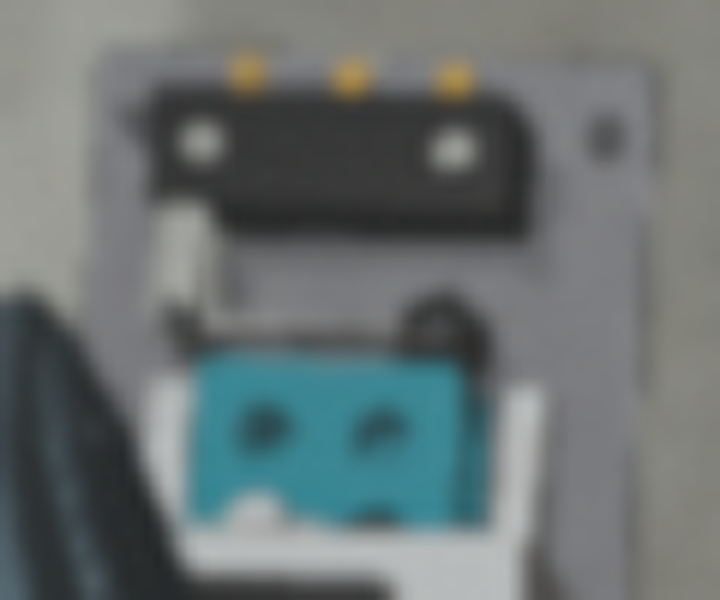

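Released, and the rack stayed put. The lever is about square: the roller is at (440,335) in the crop, where the square position projects to (444,335). I back off now.

Emit:
send_rows --pt "0 0 0 0 0 5 0.15" --pt "0 0 0 0 0 15 0.15" --pt "0 0 0 0 0 25 0.15" --pt "0 0 0 0 0 30 0.15" --pt "0 0 0 -20 0 40 0.15" --pt "0 0 0 -35 0 40 0.15" --pt "0 0 0 -30 0 30 0.15" --pt "0 0 0 -20 0 10 0.15" --pt "0 0 0 0 0 0 0.15" --pt "0 0 0 0 0 0 0.15"

```text
clock: 23.02
tool_pos: [413.3, 220.7, 208.4]
ee_rot: [[0.001, -0.999, 0.05], [0.0, 0.05, 0.999], [-1.0, -0.001, 0.0]]
wrist_force: [0.1, 0.2, 0.1]
finger_gap: 0.849
```

```bash
python3 look.py 14; python3 edge.py 14|grep nose
python3 - <<'E'
from h import *
q=np.load('pics/top14.npz')['p'].astype(float).mean(-1); print(q[198:222,239:242].mean(1).round(0).tolist())
E
```

```text
[413.28960529 220.49068834 207.90686858] [ 0.2392905  -0.77862775 -0.11393015] [ 0.06  0.03 -0.02] 0.851580265310642 [[-0.0, -0.9987, 0.0505], [-0.0005, 0.0505, 0.9987], [-1.0, 0.0, -0.0005]] 23.125
nose bay x 62.25606249166019 -> centre 0.25606249166018813
[45.0, 55.0, 85.0, 106.0, 116.0, 117.0, 98.0, 72.0, 64.0, 69.0, 65.0, 65.0, 90.0, 110.0, 113.0, 113.0, 111.0, 110.0, 110.0, 112.0, 113.0, 113.0, 112.0, 112.0]
```

View pics/j14.png

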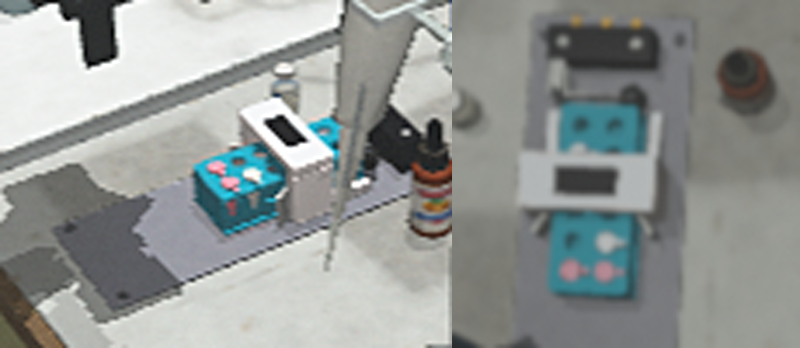

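View pics/top14.png

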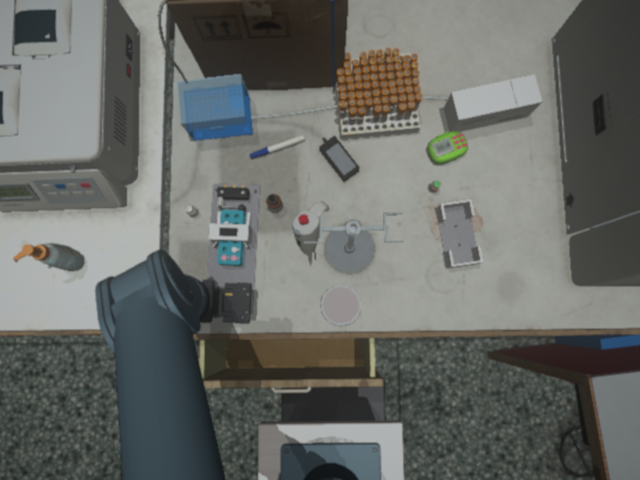

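The rack stands under the arch with its nose on the roller at (630,95) in the crop. The cradle is empty, the vials, dropper and dish are where they were, and the gripper is clear.

```bash
python3 -c "
from h import *
print(r.sign_off())"
```

```text
the job is handed in; nothing more can be done
None
```

I lifted the rack from the cradle, set it down lengthwise on the apron and let go. I then gripped it about 46 mm behind its centre, slid it under the arch onto the roller, released it and backed the arm off. The job was handed in at about 23 s of the 61 s allowed.

**Rack position:** the nose edge in the top camera puts the rack's centre about 0.3 mm past home. The roller's movement puts it about 1 mm short, which is a lever angle of about 0.22. The two estimates differ by about 1.4 mm, but both lie between the click and the start of the overtravel. The click itself could not be observed directly.

**After release:** the rack and lever looked the same in the pictures before release, after release and after the arm backed off. The rack stands upright and nothing touches it. The vials, dropper, dish and stand looked to be where they started.

**During the slide:** at one point the rack was pressed down at about 12 N, with about 7 N of drag. I raised the hand about 0.6 mm to relieve that before going on.

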